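File two paint test boards in the drying rack by thickness

TASK

In the giant-head workshop, two painted test boards stand in their peg holders: a thin yellow one and a thick blue one. Slide each, upright, into the slot of the wooden drying rack that matches its thickness, the yellow into the narrow slot and the blue into the wide one, down to the slot's floor and about centred along the slot, and let go.

Things in the scene. Friction and masses are not known exactly. Their poses are not given: they have to be found in the camera images.
- yellow_center (a point): The thin yellow board: flat plate 130 mm long, 110 high, 10 thick, 90 g, upright on its long edge between four pegs (40 mm high, 32 mm either side of its middle) on a dark steel foot 8 mm thick. Point: the board's centre, 55 mm below its top edge; x along its length, y through its thickness, z up. Grasp it across the thickness, 25 to 35 mm below the top edge; lift over 50 mm to clear the pegs.
- blue_center (a point): The thick blue board: flat plate 130 mm long, 110 high, 24 thick, 210 g, upright on its long edge between four pegs (40 mm high, 32 mm either side of its middle) on a dark steel foot 8 mm thick. Point: the board's centre, 55 mm below its top edge; x along its length, y through its thickness, z up. Grasp it across the thickness, 25 to 35 mm below the top edge; lift over 50 mm to clear the pegs.
- slot_narrow (a point): Narrow slot, 14 mm wide, of the plywood rack: three stands side by side, 100 mm apart, order varies; the 20 mm slot holds a pink board (16 thick, 110 high). Point: middle of the slot's floor; x along the slot, y across, z up. Walls straight to 40 mm, then flared 9 mm a side up to the mouth 60 mm above the floor; the middle 60 mm along x is open for fingers.
- slot_wide (a point): Wide slot, 28 mm wide, of the same rack. Point: middle of the slot's floor, at the same height as the other floors; x along the slot, y across (towards the other stands), z up. Walls straight to 40 mm, then flared 9 mm a side up to the mouth 60 mm above the floor; the middle 60 mm along x is open for fingers. A seated board's centre is 55 mm above the point.
There are look-alikes about, which are no part of the job. There is more than one size of the part that bears blue_center; the job needs the middle-sized. Of the things shaped like the part that bears yellow_center, the yellow one is meant.

How it is judged:
At the end, for the whole second after the job is handed in: The yellow board stands in the narrow slot and the blue board in the wide slot, each on the slot's floor (centre 55 mm above it, within 10 mm), centred within 25 mm along the slot and 15 mm across it, and upright and parallel to the slot within 0.2 rad (x of yellow_center in the frame of slot_narrow between -0.025 and 0.025 m and y of yellow_center in the frame of slot_narrow between -0.015 and 0.015 m and z of yellow_center in the frame of slot_narrow between 0.045 and 0.065 m and angle between the z axis of yellow_center and the z axis of slot_narrow, either way round below 0.2 rad and angle between the x axis of yellow_center and the x axis of slot_narrow, either way round below 0.2 rad and x of blue_center in the frame of slot_wide between -0.025 and 0.025 m and y of blue_center in the frame of slot_wide between -0.015 and 0.015 m and z of blue_center in the frame of slot_wide between 0.045 and 0.065 m and angle between the z axis of blue_center and the z axis of slot_wide, either way round below 0.2 rad and angle between the x axis of blue_center and the x axis of slot_wide, either way round below 0.2 rad); the robot touches nothing.
It also fails if it takes over 67 s, if anything falls off the work surface, if the arm or the gripper's body presses on something with over 40 N, if the wrist force passes 120 N, or if a joint passes its speed limit or range.

ROBOT

A 6-joint arm with a two-finger parallel gripper is mounted at the origin on the work surface. World frame = base frame: x ahead of the robot, y to its left, z up, the work surface at z = 0. Lengths are in m, angles in rad, forces in N, time in s.
With the tool pointing down it reaches from about 0.35 to 0.875 m from the base axis. Payload 15.5 kg.
Tool frame: the origin (TCP) lies midway between the tips of the shut fingers; the grasp point (between the pads) lies 19 mm behind it; z points along the fingers, y is the line along which they close (so a half turn about z gives the same grasp; the last joint's range is limited). The gripper opens to 85 mm and grips with 20 to 120 N. Pads are 22 mm wide; open, the fingers measure 114 mm over their backs; the gripper's body (76 mm by 85 mm) begins 54 mm behind the grasp point. The pads swing forward as they close: fully open they stand 13 mm farther back than shut.
Start: joints at [1.212, 0.494, 1.345, -0, 1.302, -0.096], TCP at [0.162, 0.604, 0.231] pointing down, gripper open.
Joint ranges: [-2.91, 2.91], [-0.82, 2.16], [0.22, 2.67], [-1.22, 4.37], [0.12, 2.79], [-3.08, 3.08]. Speed limits (rad/s): [1.89, 1.89, 2.57, 3.01, 3.01, 3.01].

INTERFACE

Orientations are given as a unit quaternion [w, x, y, z].
In Python, from workcell import arm gives the robot as it stands.
- The arm moves only by the shell command python3 -m pendant 'ROWS' [FORCE]. ROWS is a JSON object of lists of equal length, an entry for each row: "turn": the turn, a rotation vector about the tool's x, y, z in degrees, a list of three; "xyz": the shift along the tool's x, y, z in m, a list of three; "grip": the opening, from 0 (shut) to 1 (fully open). In form: {"turn": [[wx, wy, wz], ...], "xyz": [[dx, dy, dz], ...], "grip": [grip, ...]}. A call has 1 to 10 rows; each row shifts and turns the commanded pose from where the row before left it, along the tool's axes as they then stand; what a row does not reach is not made up. A row lasts 1/10 s, in which the tool goes at most 50 mm and 8.59 degrees, less where a joint would pass 70% of its speed; a pose out of reach is approached as far as the arm can. A call with a gripper value outside its range is refused whole. The fingers move at their own pace and stop on an object; FORCE is the grip in N (left out, the last holds). Time passes only in rows, so rows that do not move let the fingers close. It gives the time, the measured TCP pose, the force, the opening and the grip force at its end, in the units of the state.
- arm.read_state(): the state, without advancing time (a new reading comes with each control period).
- arm.read_camera(name): name is "side" or "top"; returns the picture (400x640x3 uint8, red, green, blue); there is no depth.
- arm.calibration(name): a dict with "K" (3x3 intrinsics, pixels), "k1" (the pictures are not rectified: a ray, as slopes to the right and down, at radius r is drawn at 1 + k1 r^2 times it, then the intrinsics apply), "R" (3x3) and "t" (3): a world point X has camera coordinates R X + t. Camera axes: x right, y down, z forward; pixel columns grow to the right and rows downward; lengths in m; the calibration is good to about 2 mm. A picture is of the moment at which its call begins. calibration takes no time and is no camera call.
- arm.close_job(): hands the job in; it is judged then, once.
The state is a dict: "time": time; "joints": joint angles; "joint_vel": joint speeds; "effort": joint torques, N m; "position": TCP position; "eef_rot": TCP orientation; "wrist_force": force on the tool from outside, world axes, zero at the start; "torque": the same for the moment, N m; "finger_gap": finger opening in m; "finger_force": force on a finger pad.
Only numpy, scipy, OpenCV 4.12 (cv2) and the standard library are available. Lean on these libraries where they do the work, as an engineer would, in place of code of your own. Each camera call takes 0.05 s, during which the arm holds its last target. There are 200 camera calls.

## Working session

There is one attempt and no reset: what is moved stays moved. The work goes in short steps, Python scripts to look and compute and a shell command to move; the robot and the scene stay as the last step left them, time stands still between calls to the robot, and variables do not carry over. Pictures are saved under pics/ and viewed, at most 10 in all, crops included, and the job is handed in when it is done.

```bash
mkdir -p pics; python3 - <<'E'
from workcell import arm
import cv2
for n in("side","top"):
    cv2.imwrite(f"pics/{n}0.png",arm.read_camera(n)[:,:,::-1]); c=arm.calibration(n); print(n,c["K"],c["k1"],c["R"],c["t"])
s=arm.read_state();print(s["time"],s["position"],s["eef_rot"])
E
```

```text
side [[487.92126565   0.         324.87756188]
 [  0.         487.92126565 210.7672737 ]
 [  0.           0.           1.        ]] -0.12808830191891418 [[-0.99986424 -0.00293415 -0.01621396]
 [ 0.00917498  0.71821212 -0.69576373]
 [ 0.01368654 -0.69581804 -0.7180877 ]] [0.5110788  0.04001633 1.20606224]
top [[434.82678202   0.         319.8882187 ]
 [  0.         434.82678202 200.67054437]
 [  0.           0.           1.        ]] -0.042955771904067575 [[-0.00990712 -0.99975664 -0.0197109 ]
 [-0.99264582  0.01221116 -0.12043741]
 [ 0.1206488   0.01837275 -0.99252522]] [0.02168408 0.5403563  1.11863304]
0.1 [0.16224732 0.60323668 0.2307573 ] [-1.25874767e-04  1.31035693e-01  9.91377492e-01 -5.48230892e-04]
```

View pics/side0.png

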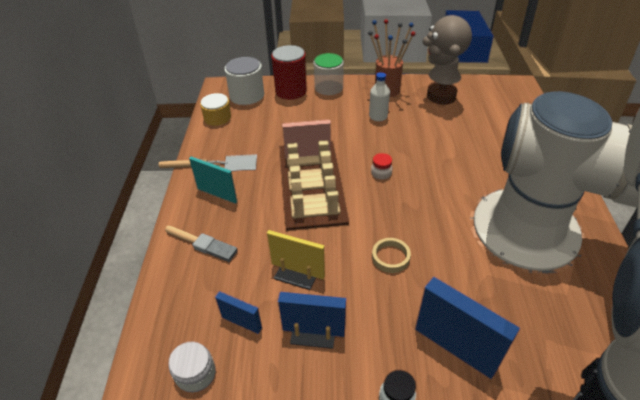

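View pics/top0.png

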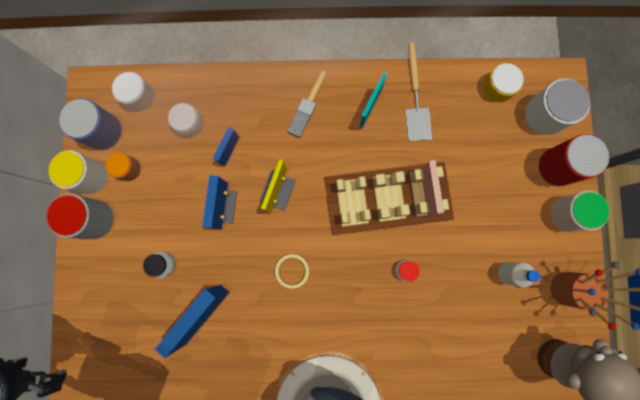

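Candidates. Yellow board: yellow (top 272,187; side 297,255) against the teal look-alike (side 214,180). Blue: small (side 239,313), middle in peg holder (side 313,315; top 215,203), large (side 465,325). I choose the yellow board and the middle blue one, both in pegs. Rack: stands at top x≈350, 388 and 428, the last holding the pink board. Next is a close crop to check.

```bash
python3 - <<'E'
import cv2,numpy as np
t=cv2.imread("pics/top0.png");s=cv2.imread("pics/side0.png")
a=cv2.resize(t[155:245,195:461],(798,270),interpolation=cv2.INTER_CUBIC)
b=cv2.resize(s[110:235,260:370],(290,330),interpolation=cv2.INTER_CUBIC)
c=cv2.resize(s[220:355,205:365],(391,330),interpolation=cv2.INTER_CUBIC)
o=np.zeros((600,798,3),np.uint8);o[:270]=a;o[270:,:290]=b;o[270:,300:691]=c
cv2.imwrite("pics/crop1.png",o)
E
```

```text
(no output)
```

View pics/crop1.png

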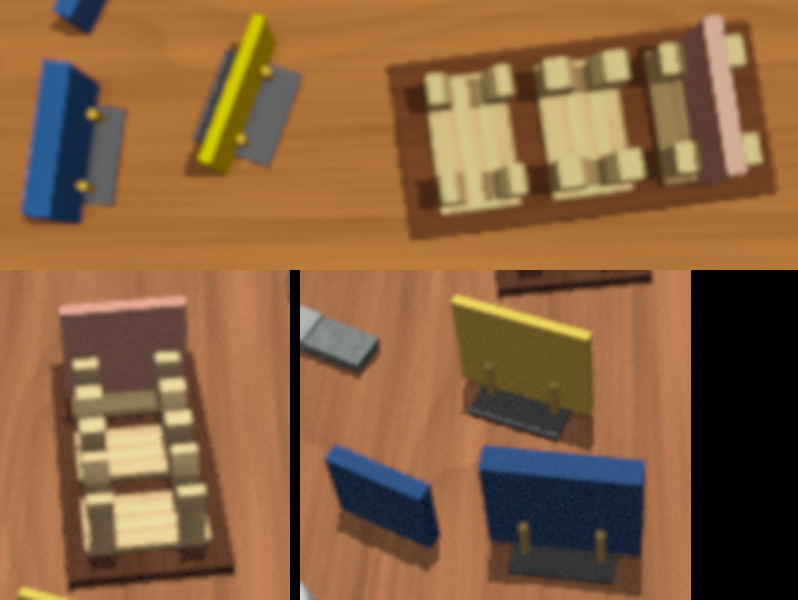

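The crop confirms the yellow and middle blue boards. It also suggests the left stand has the wider gap. I'll enlarge the rack to be certain.

```bash
python3 - <<'E'
import cv2,numpy as np
t=cv2.imread("pics/top0.png");s=cv2.imread("pics/side0.png")
a=cv2.resize(t[165:235,325:425],None,fx=8,fy=8,interpolation=cv2.INTER_CUBIC)[:560,:800]
cv2.imwrite("pics/crop2.png",a)
E
```

```text
(no output)
```

View pics/crop2.png

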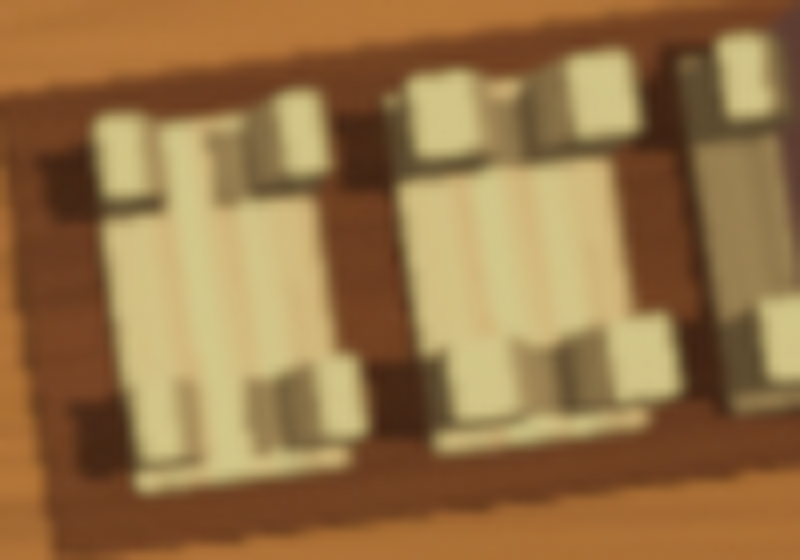

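Now it is clear: the left stand (top 354,200) has thin walls and a wide gap, so it is the wide slot. The middle stand (393,195) has thick walls and is the narrow one. Next I fit box silhouettes for the yellow, blue and pink boards, and triangulate the stand tops.

```bash
cat > h.py <<'E'
import cv2,numpy as np
from workcell import arm
from scipy.optimize import minimize,least_squares
C={n:arm.calibration(n) for n in("side","top")}
def proj(n,X):
    c=C[n];R=np.array(c["R"]);K=np.array(c["K"])
    return cv2.projectPoints(np.asarray(X,float).reshape(-1,3),cv2.Rodrigues(R)[0],np.array(c["t"]),K,np.array([c["k1"],0,0,0.]))[0][:,0]
def tri(ps,x0=(.6,0,.1)):
    f=lambda X:np.concatenate([proj(n,X)[0]-p for n,p in ps.items()])
    r=least_squares(f,x0);return r.x,r.fun
def box(p,T,L=.13,H=.11):
    x,y,z,a=p;l=np.array([(i*L/2,j*T/2,k*H/2) for i in(-1,1) for j in(-1,1) for k in(-1,1)])
    c,s=np.cos(a),np.sin(a);return l@np.array([[c,s,0],[-s,c,0],[0,0,1]])+[x,y,z]
def mask(im,roi,lo,hi):
    x0,y0,x1,y1=roi;h=cv2.cvtColor(im,cv2.COLOR_BGR2HSV);m=np.zeros(im.shape[:2],np.uint8)
    m[y0:y1,x0:x1]=cv2.inRange(h,lo,hi)[y0:y1,x0:x1]
    k,l,st,_=cv2.connectedComponentsWithStats(m);return np.uint8(l==1+np.argmax(st[1:,4]))
def hullpts(m,S=8):
    b=cv2.resize(m*255,None,fx=S,fy=S,interpolation=cv2.INTER_LINEAR)
    c=max(cv2.findContours(np.uint8(b>127),cv2.RETR_EXTERNAL,cv2.CHAIN_APPROX_NONE)[0],key=len)
    return (cv2.convexHull(c)[:,0]+.5)/S-.5
def fit(ms,T,p0,z=None,views=("side","top")):
    S=8;tg={}
    for n in views:
        b=np.zeros((400*S,640*S),np.uint8);cv2.fillConvexPoly(b,np.int32((hullpts(ms[n])+.5)*S),1);tg[n]=b
    def f(p):
        e=0
        for n in views:
            q=(proj(n,box((*p[:2],z if z else p[3],p[2]),T))+.5)*S
            b=np.zeros_like(tg[n]);cv2.fillConvexPoly(b,cv2.convexHull(np.int32(q)),1);e+=cv2.countNonZero(cv2.absdiff(b,tg[n]))/S/S
        return e
    p0=np.array(p0,float);sim=[p0]+[p0+d for d in np.diag([.02,.02,.15,.02])[:len(p0),:len(p0)]]
    r=minimize(f,p0,method="Nelder-Mead",options=dict(initial_simplex=sim,xatol=1e-4,fatol=.2));return r.x,r.fun,[int(ms[n].sum()) for n in views]
E
python3 - <<'E'
from h import *
I={n:cv2.imread(f"pics/{n}0.png") for n in C}
Y=((22,120,60),(34,255,255));B=((100,110,30),(125,255,255))
my={"side":mask(I["side"],(260,225,335,290),*Y),"top":mask(I["top"],(250,150,300,220),*Y)}
mb={"side":mask(I["side"],(272,285,352,350),*B),"top":mask(I["top"],(195,170,235,235),*B)}
a,_=tri({"side":(313.9,188.5),"top":(353.9,199.6)});b,_=tri({"side":(310.4,162),"top":(392.8,194.7)});print("wide mouth",a,_,"narrow",b,"pitch",b-a)
for nm,m,T,px in(("y",my,.01,{"side":(297,258),"top":(275,187)}),("b",mb,.024,{"side":(313,318),"top":(217,203)})):
    c,e=tri(px);print(nm,c)
    for y0 in((c[0],c[1],-.3),(c[0],c[1],.1)): print(fit(m,T,y0,.063))
    o=[fit(m,T,y0,.063,(v,))[0] for v in("side","top")];print("single",o)
E
```

```text
wide mouth [ 0.53764816 -0.07210103  0.06981708] [-0.06432572 -0.00888068 -0.00329739  0.06305605] narrow [ 0.54873071 -0.17159857  0.07196907] pitch [ 0.01108255 -0.09949754  0.00215199]
y [0.57361112 0.13281056 0.05133104]
(array([ 0.57418847,  0.13322675, -0.35872808]), np.float64(193.6875), [1694, 592])
(array([ 0.57323462,  0.13351866, -0.35866604]), np.float64(192.765625), [1694, 592])
single [array([ 0.57368035,  0.13320971, -0.36624033]), array([ 0.57453016,  0.13451579, -0.36415849])]
b [0.53436514 0.28602966 0.04860068]
(array([ 0.53410909,  0.28691289, -0.12484555]), np.float64(288.171875), [2262, 879])
(array([ 0.533507  ,  0.28709143, -0.1320917 ]), np.float64(287.234375), [2262, 879])
single [array([ 0.53428783,  0.28727579, -0.12421151]), array([ 0.53456582,  0.28684808, -0.0869421 ])]
```

The pitch comes out at 99.5 mm with the mouth at z≈0.071, so the floor is near z 0.011 and the slot yaw about +0.11. Yellow is at (0.574, 0.133) with yaw −0.36, and blue at (0.534, 0.287) with yaw −0.125.

```bash
cat >> h.py <<'E'
from scipy.spatial.transform import Rotation as Ro
def plan(p,yaw):
    """tool-frame turn (deg about z) and shift (in axes AFTER the turn) to reach TCP p, tool y at yaw+90deg"""
    s=arm.read_state();q=np.array(s["eef_rot"]);R=Ro.from_quat(q[[1,2,3,0]])
    cy,sy=np.cos(yaw),np.sin(yaw);G=Ro.from_matrix(np.array([[-cy,-sy,0],[-sy,cy,0],[0,0,-1]]).T.T)
    print("t",round(s["time"],2),"pos",np.round(s["position"],4),"turn",np.round((R.inv()*G).as_rotvec(degrees=True),2),
     "shift_now",np.round(R.inv().apply(np.array(p)-s["position"]),4),"shift_after",np.round(G.inv().apply(np.array(p)-s["position"]),4),
     "gap",round(s["finger_gap"],4),"F",np.round(s["wrist_force"],1),round(float(np.max(s["finger_force"])),1))
E
python3 -c "
from h import *
plan((.574,.133,.20),-.36)"
```

```text
t 0.1 pos [0.1622 0.6032 0.2308] turn [-0.06 -0.    5.57] shift_now [-0.5198 -0.3471  0.0311] shift_after [-0.551  -0.295   0.0308] gap 0.0854 F [-0.1  0.4 -0. ] 0.0
```

```bash
python3 -m pendant '{"turn":[[0,0,5.6],[0,0,0],[0,0,0],[0,0,0],[0,0,0],[0,0,0],[0,0,0],[0,0,0]],"xyz":[[0,0,0],[-0.039,-0.021,0],[-0.039,-0.021,0],[-0.039,-0.021,0],[-0.039,-0.021,0],[-0.039,-0.021,0],[-0.039,-0.021,0],[-0.039,-0.021,0]],"grip":[1,1,1,1,1,1,1,1]}' 30 && python3 -m pendant '{"turn":[[0,0,0],[0,0,0],[0,0,0],[0,0,0],[0,0,0],[0,0,0],[0,0,0],[0,0,0],[0,0,0]],"xyz":[[-0.039,-0.021,0],[-0.039,-0.021,0],[-0.039,-0.021,0],[-0.039,-0.021,0],[-0.039,-0.021,0],[-0.039,-0.021,0.01],[-0.039,-0.021,0.01],[0,0,0.01],[0,0,0]],"grip":[1,1,1,1,1,1,1,1,1]}' && python3 -c "
from h import *
plan((.574,.133,.069),-.36)"
```

```text
time: 0.9
position: [0.3667, 0.3681, 0.2312]
eef_rot: [-0.0, 0.179, 0.984, -0.0]
wrist_force: [0.5, 0.4, 0.6]
finger_gap: 0.0852
finger_force: 0.0
time: 1.8
position: [0.569, 0.135, 0.1996]
eef_rot: [-0.001, 0.18, 0.984, -0.0]
wrist_force: [-1.1, 0.4, -0.1]
finger_gap: 0.0855
finger_force: 0.0
t 1.8 pos [0.569  0.135  0.1996] turn [-0.07 -0.16 -0.14] shift_now [-5.800e-03  1.000e-04  1.306e-01] shift_after [-5.400e-03 -1.000e-04  1.306e-01] gap 0.0855 F [-1.1  0.4 -0.1] 0.0
```

```bash
python3 -m pendant '{"turn":[[0,0,0],[0,0,0],[0,0,0],[0,0,0],[0,0,0],[0,0,0],[0,0,0],[0,0,0]],"xyz":[[-0.005,0,0.02],[0,0,0.025],[0,0,0.025],[0,0,0.025],[0,0,0.02],[0,0,0.015],[0,0,0],[0,0,0]],"grip":[1,1,1,1,1,1,1,1]}' 30 && python3 -m pendant '{"turn":[[0,0,0],[0,0,0],[0,0,0],[0,0,0],[0,0,0],[0,0,0],[0,0,0],[0,0,0],[0,0,0],[0,0,0]],"xyz":[[0,0,0],[0,0,0],[0,0,0],[0,0,0],[0,0,0],[0,0,0],[0,0,0],[0,0,0],[0,0,0],[0,0,0]],"grip":[0,0,0,0,0,0,0,0,0,0]}' 30 && python3 -c "
from h import *
plan((.574,.133,.069),-.36)"
```

```text
time: 2.6
position: [0.5739, 0.1349, 0.0719]
eef_rot: [-0.0, 0.179, 0.984, 0.0]
wrist_force: [0.6, 1.0, 0.3]
finger_gap: 0.0856
finger_force: 0.0
time: 3.6
position: [0.574, 0.1334, 0.0714]
eef_rot: [-0.0, 0.179, 0.984, -0.0]
wrist_force: [-1.6, -6.3, 3.6]
finger_gap: 0.0096
finger_force: 29.9
t 3.6 pos [0.574  0.1334 0.0714] turn [-0.06 -0.   -0.02] shift_now [-0.0001 -0.0004  0.0024] shift_after [-0.0001 -0.0004  0.0024] gap 0.0096 F [-1.6 -6.3  3.6] 29.9
```

```bash
python3 -m pendant '{"turn":[[0,0,0],[0,0,0],[0,0,0],[0,0,0],[0,0,0],[0,0,0],[0,0,0],[0,0,0]],"xyz":[[0,0,-0.01],[0,0,-0.02],[0,0,-0.02],[0,0,-0.02],[0,0,-0.025],[0,0,-0.025],[0,0,-0.015],[0,0,0]],"grip":[0,0,0,0,0,0,0,0]}' 50 && python3 -c "
from h import *
plan((.549,-.172,.20),.111)"
```

```text
time: 4.4
position: [0.5753, 0.1343, 0.2088]
eef_rot: [0.002, 0.179, 0.984, 0.001]
wrist_force: [0.8, 0.1, -1.1]
finger_gap: 0.009
finger_force: 50.6
t 4.4 pos [0.5753 0.1343 0.2088] turn [  0.07   0.23 -27.02] shift_now [-0.0834 -0.2959  0.0085] shift_after [ 0.0601 -0.3015  0.0088] gap 0.009 F [ 0.8  0.1 -1.1] 50.6
```

```bash
python3 -m pendant '{"turn":[[0,0,-5.4],[0,0,-5.4],[0,0,-5.4],[0,0,-5.4],[0,0,-5.4],[0,0,0]],"xyz":[[0,0,0],[0,0,0],[0,0,0],[0,0,0],[0,0,0],[0,0,0]],"grip":[0,0,0,0,0,0]}' && python3 -m pendant '{"turn":[[0,0,0],[0,0,0],[0,0,0],[0,0,0],[0,0,0],[0,0,0],[0,0,0],[0,0,0],[0,0,0],[0,0,0]],"xyz":[[0.006,-0.02,0],[0.006,-0.04,0],[0.006,-0.04,0],[0.006,-0.04,0],[0.006,-0.04,0],[0.006,-0.04,0],[0.006,-0.04,0],[0.006,-0.03,0],[0.006,-0.0115,0],[0.006,0,0]],"grip":[0,0,0,0,0,0,0,0,0,0]}' && python3 -m pendant '{"turn":[[0,0,0],[0,0,0],[0,0,0],[0,0,0]],"xyz":[[0,0,0],[0,0,0],[0,0,0],[0,0,0]],"grip":[0,0,0,0]}' && python3 - <<'E'
from h import *
plan((.549,-.172,.20),.111)
t=arm.read_camera("top")[:,:,::-1];s=arm.read_camera("side")[:,:,::-1]
cv2.imwrite("pics/top1.png",t);cv2.imwrite("pics/side1.png",s)
o=np.zeros((600,800,3),np.uint8)
o[:,:400]=cv2.resize(t[130:280,320:420],(400,600),interpolation=3);o[:,400:]=cv2.resize(s[90:240,260:360],(400,600),interpolation=3);cv2.imwrite("pics/crop3.png",o)
E
```

```text
time: 5.0
position: [0.5738, 0.1341, 0.2054]
eef_rot: [-0.001, -0.056, 0.998, 0.0]
wrist_force: [0.6, 0.4, -1.5]
finger_gap: 0.0093
finger_force: 50.5
time: 6.0
position: [0.5474, -0.1733, 0.2057]
eef_rot: [-0.0, -0.053, 0.999, 0.0]
wrist_force: [0.2, -0.1, -0.9]
finger_gap: 0.0094
finger_force: 50.4
time: 6.4
position: [0.5481, -0.1714, 0.2063]
eef_rot: [0.0, -0.056, 0.998, 0.0]
wrist_force: [0.4, 0.3, -1.6]
finger_gap: 0.0096
finger_force: 50.4
t 6.4 pos [ 0.5481 -0.1714  0.2063] turn [0.   0.01 0.03] shift_now [-0.0008 -0.0007  0.0063] shift_after [-0.0008 -0.0007  0.0063] gap 0.0096 F [ 0.4  0.3 -1.6] 50.4
```

View pics/crop3.png

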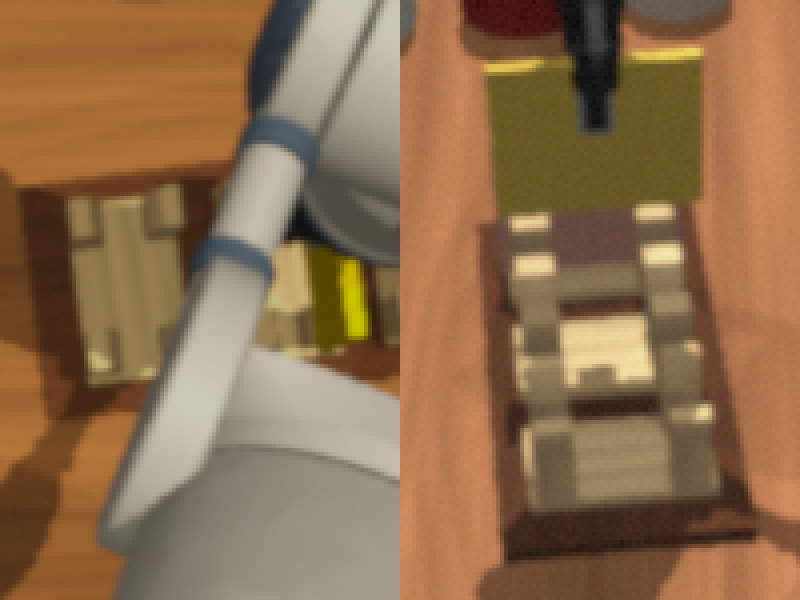

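The yellow board is held upright over the middle stand and square to it. I'll lower it in stages and watch the forces.

```bash
python3 -m pendant '{"turn":[[0,0,0],[0,0,0],[0,0,0],[0,0,0],[0,0,0],[0,0,0],[0,0,0],[0,0,0],[0,0,0]],"xyz":[[-0.001,-0.0005,0.02],[0,0,0.02],[0,0,0.02],[0,0,0.015],[0,0,0.01],[0,0,0.01],[0,0,0.005],[0,0,0],[0,0,0]],"grip":[0,0,0,0,0,0,0,0,0]}' 40 && python3 -c "
from h import *
plan((.549,-.172,.075),.111);print(arm.read_state()['torque'])"
```

```text
time: 7.4
position: [0.5488, -0.1723, 0.1064]
eef_rot: [-0.0, -0.055, 0.998, 0.0]
wrist_force: [-0.1, 5.5, -3.4]
finger_gap: 0.0091
finger_force: 50.2
t 7.4 pos [ 0.5488 -0.1723  0.1064] turn [ 0.03 -0.02 -0.01] shift_now [-0.0002  0.0003  0.0314] shift_after [-0.0002  0.0003  0.0314] gap 0.0091 F [-0.1  5.5 -3.4] 50.2
[1.25191364 0.23158138 0.26125986]
```

```bash
python3 -m pendant '{"turn":[[0,0,0],[0,0,0],[0,0,0]],"xyz":[[0,0.002,0],[0,0,0],[0,0,0]],"grip":[0,0,0]}' && python3 -m pendant '{"turn":[[0,0,0],[0,0,0],[0,0,0],[0,0,0],[0,0,0]],"xyz":[[0,0,0.005],[0,0,0.005],[0,0,0.005],[0,0,0],[0,0,0]],"grip":[0,0,0,0,0]}' && python3 -c "
from h import *
plan((.549,-.172,.075),.111);print(arm.read_state()['torque'])"
```

```text
time: 7.7
position: [0.5492, -0.171, 0.1068]
eef_rot: [0.001, -0.055, 0.998, -0.0]
wrist_force: [0.2, -0.4, -0.6]
finger_gap: 0.0093
finger_force: 50.6
time: 8.2
position: [0.5486, -0.1706, 0.0911]
eef_rot: [-0.0, -0.055, 0.998, 0.0]
wrist_force: [0.3, 0.2, -1.6]
finger_gap: 0.01
finger_force: 50.6
t 8.2 pos [ 0.5486 -0.1706  0.0911] turn [ 0.01 -0.02 -0.01] shift_now [-0.0002 -0.0014  0.0161] shift_after [-0.0002 -0.0014  0.0161] gap 0.01 F [ 0.3  0.2 -1.6] 50.6
[-0.03581099 -0.00220797 -0.00555682]
```

Contact is gone after 2 mm. Continuing down to the floor.

```bash
python3 -m pendant '{"turn":[[0,0,0],[0,0,0],[0,0,0],[0,0,0]],"xyz":[[0,0,0.005],[0,0,0.005],[0,0,0.003],[0,0,0]],"grip":[0,0,0,0]}' && python3 -m pendant '{"turn":[[0,0,0],[0,0,0],[0,0,0],[0,0,0]],"xyz":[[0,0,0.002],[0,0,0.002],[0,0,0],[0,0,0]],"grip":[0,0,0,0]}'
```

```text
time: 8.6
position: [0.55, -0.1711, 0.0804]
eef_rot: [0.002, -0.055, 0.998, -0.001]
wrist_force: [-5.8, 1.4, 39.4]
finger_gap: 0.0098
finger_force: 56.5
time: 9.0
position: [0.5508, -0.1712, 0.0774]
eef_rot: [0.003, -0.055, 0.998, -0.001]
wrist_force: [-6.0, 5.0, 55.2]
finger_gap: 0.0095
finger_force: 58.7
```

```bash
python3 -m pendant '{"turn":[[0,0,0],[0,0,0],[0,0,0],[0,0,0],[0,0,0],[0,0,0],[0,0,0]],"xyz":[[0,0,-0.002],[0,0,0],[0,0,0],[0,0,0],[0,0,0],[0,0,0],[0,0,0]],"grip":[0,0.6,0.6,0.6,0.6,0.6,0.6]}' && python3 -m pendant '{"turn":[[0,0,0],[0,0,0],[0,0,0],[0,0,0],[0,0,0],[0,0,0],[0,0,0],[0,0,0]],"xyz":[[0,0,-0.01],[0,0,-0.02],[0,0,-0.025],[0,0,-0.025],[0,0,-0.025],[0,0,-0.03],[0,0,-0.03],[0,0,0]],"grip":[0.6,0.6,0.6,0.6,1,1,1,1]}' && python3 - <<'E'
from h import *
plan((.534,.287,.22),-.125)
s=arm.read_camera("side")[:,:,::-1].copy();cv2.imwrite("pics/side2.png",s)
Y=((22,120,60),(34,255,255))
m=mask(s,(270,90,350,230),*Y)
for z in(.066,.070,.0735): print(z,fit({"side":m},.01,(.549,-.172,.11),z,("side",)))
print(hullpts(m).min(0),hullpts(m).max(0))
E
```

```text
time: 9.7
position: [0.5487, -0.1706, 0.0761]
eef_rot: [-0.0, -0.055, 0.998, 0.0]
wrist_force: [-0.2, 0.2, 0.9]
finger_gap: 0.0512
finger_force: 0.0
time: 10.5
position: [0.5504, -0.1713, 0.246]
eef_rot: [0.003, -0.055, 0.998, -0.002]
wrist_force: [0.6, -0.2, -0.2]
finger_gap: 0.0856
finger_force: 0.0
t 10.5 pos [ 0.5504 -0.1713  0.246 ] turn [-0.15  0.37 13.51] shift_now [-0.0342  0.4574  0.0246] shift_after [0.0734 0.4527 0.026 ] gap 0.0856 F [ 0.6 -0.2 -0.2] 0.0
0.066 (array([ 0.54933954, -0.18151413,  0.11581033]), np.float64(61.828125), [1293])
0.07 (array([ 0.54922338, -0.17629769,  0.10622459]), np.float64(72.171875), [1293])
0.0735 (array([ 0.54957045, -0.17202578,  0.11118684]), np.float64(82.265625), [1293])
[285.5625 142.5625] [334.4375 179.4375]
```

Released and clear. I'll move towards blue and then check both views, comparing the yellow board's height with the pink one.

```bash
python3 -m pendant '{"turn":[[0,0,6.8],[0,0,6.7],[0,0,0],[0,0,0],[0,0,0],[0,0,0],[0,0,0],[0,0,0],[0,0,0],[0,0,0]],"xyz":[[0,0,0],[0,0,0],[0.006,0.035,0],[0.006,0.035,0],[0.006,0.038,0],[0.006,0.038,0],[0.006,0.038,0],[0.006,0.038,0],[0.006,0.038,0],[0.006,0.038,0]],"grip":[1,1,1,1,1,1,1,1,1,1]}' && python3 -m pendant '{"turn":[[0,0,0],[0,0,0],[0,0,0],[0,0,0],[0,0,0],[0,0,0],[0,0,0]],"xyz":[[0.006,0.038,0],[0.006,0.038,0],[0.006,0.038,0.01],[0.006,0.03,0.01],[0.001,0.011,0],[0,0,0],[0,0,0]],"grip":[1,1,1,1,1,1,1]}' && python3 - <<'E'
from h import *
plan((.534,.287,.071),-.125)
t=arm.read_camera("top")[:,:,::-1];s=arm.read_camera("side")[:,:,::-1]
cv2.imwrite("pics/top3.png",t);cv2.imwrite("pics/side3.png",s)
o=np.zeros((600,800,3),np.uint8)
o[:,:400]=cv2.resize(t[155:245,380:440],(400,600),interpolation=3);o[:,405:800]=cv2.resize(s[105:210,270:340],(395,592),interpolation=3)[:600].repeat(1,0) if 0 else np.pad(cv2.resize(s[105:210,270:340],(395,592),interpolation=3),((0,8),(0,0),(0,0)));cv2.imwrite("pics/crop4.png",o)
E
```

```text
time: 11.55
position: [0.5374, 0.1325, 0.2407]
eef_rot: [-0.001, 0.062, 0.998, -0.0]
wrist_force: [-0.0, -0.6, 0.1]
finger_gap: 0.0852
finger_force: 0.0
time: 12.25
position: [0.5328, 0.2871, 0.2213]
eef_rot: [-0.0, 0.062, 0.998, -0.0]
wrist_force: [-0.3, 0.2, 0.6]
finger_gap: 0.0854
finger_force: 0.0
t 12.25 pos [0.5328 0.2871 0.2213] turn [-0.03 -0.01  0.  ] shift_now [-1.300e-03  1.000e-04  1.503e-01] shift_after [-1.200e-03  1.000e-04  1.503e-01] gap 0.0854 F [-0.3  0.2  0.6] 0.0
```

View pics/crop4.png

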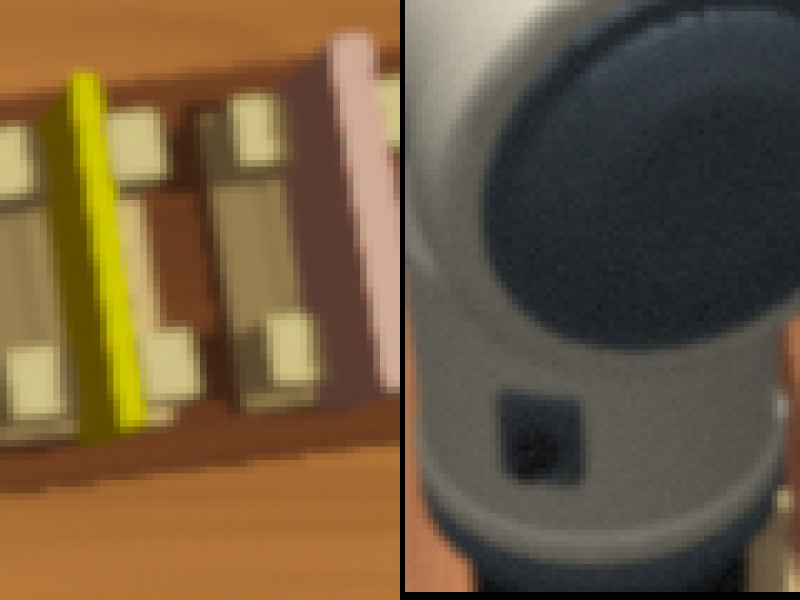

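```bash
python3 - <<'E'
from h import *
Y=((22,120,60),(34,255,255));P=((0,40,50),(12,120,255))
def far(sf,tf,lo,hi,rs,rt,nm,T):
    s=cv2.imread(sf);t=cv2.imread(tf);ms=mask(s,rs,lo,hi);mt=mask(t,rt,lo,hi)
    print(nm,ms.sum(),mt.sum(),fit({"side":ms,"top":mt},T,(.55,-.17 if nm=="y" else -.27,.11,.07)))
    c=np.array([(x,np.argmax(ms[:,x])-.5) for x in range(640) if ms[:,x].sum()>3][4:-4]);k=np.polyfit(c[:,0],c[:,1],1)
    r=np.array([(639-np.argmax(mt[y,::-1])+.5,y) for y in range(400) if mt[y].sum()>1][3:-3]);q=np.polyfit(r[:,1],r[:,0],1)
    u,v=c[:,0].mean(),r[:,1].mean();print(" far top edge",tri({"side":(u,np.polyval(k,u)),"top":(np.polyval(q,v),v)}))
far("pics/side2.png","pics/top3.png",*Y,(270,90,350,230),(370,150,415,235),"y",.01)
s=cv2.cvtColor(cv2.imread("pics/side0.png"),cv2.COLOR_BGR2HSV);t=cv2.cvtColor(cv2.imread("pics/top0.png"),cv2.COLOR_BGR2HSV)
print(s[138,307],s[124,307],t[190,436],t[190,427],t[190,460])
E
```

```text
y 1293 572 (array([ 0.5495713 , -0.17317575,  0.11563358,  0.07256461]), np.float64(134.40625), [1293, 572])
 far top edge (array([ 0.5467786 , -0.17882106,  0.12484097]), array([ 0.40306499,  0.05688318,  0.01947826, -0.38610082]))
[ 7 97 95] [  6  95 199] [ 11  70 211] [  8 118  93] [ 15 175 173]
```

```bash
python3 - <<'E'
from h import *
lo,hi=(0,50,50),(14,135,255)
s=cv2.imread("pics/side0.png");t=cv2.imread("pics/top0.png")
ms=mask(s,(278,115,338,168),lo,hi);mt=mask(t,(420,155,446,220),lo,hi)
print(ms.sum(),mt.sum(),hullpts(ms).min(0),hullpts(ms).max(0),hullpts(mt).min(0),hullpts(mt).max(0))
print(fit({"side":ms,"top":mt},.016,(.56,-.27,.11,.07)))
c=np.array([(x,np.argmax(ms[:,x])-.5) for x in range(640) if ms[:,x].sum()>3][4:-4]);k=np.polyfit(c[:,0],c[:,1],1)
r=np.array([(639-np.argmax(mt[y,::-1])+.5,y) for y in range(400) if mt[y].sum()>1][3:-3]);q=np.polyfit(r[:,1],r[:,0],1)
u,v=c[:,0].mean(),r[:,1].mean();print(tri({"side":(u,np.polyval(k,u)),"top":(np.polyval(q,v),v)}))
E
```

```text
1464 826 [280.5625 118.5625] [333.4375 167.4375] [421.5625 158.5625] [444.4375 215.4375]
(array([ 0.56199096, -0.27127332,  0.1072455 ,  0.07360571]), np.float64(699.234375), [1464, 826])
(array([ 0.55816394, -0.27727269,  0.1318998 ]), array([ 0.48521744,  0.07275427,  0.01987675, -0.43966457]))
```

Yellow's top edge (z≈0.125) is no higher than the pink board's (≈0.13), so yellow is seated and the floor is at z≈0.017. Now grasping blue.

```bash
python3 -m pendant '{"turn":[[0,0,0],[0,0,0],[0,0,0],[0,0,0],[0,0,0],[0,0,0],[0,0,0],[0,0,0]],"xyz":[[-0.001,0,0.03],[0,0,0.03],[0,0,0.03],[0,0,0.025],[0,0,0.02],[0,0,0.015],[0,0,0],[0,0,0]],"grip":[1,1,1,1,1,1,1,1]}' 50 && python3 -m pendant '{"turn":[[0,0,0],[0,0,0],[0,0,0],[0,0,0],[0,0,0],[0,0,0],[0,0,0],[0,0,0],[0,0,0]],"xyz":[[0,0,0],[0,0,0],[0,0,0],[0,0,0],[0,0,0],[0,0,0],[0,0,0],[0,0,0],[0,0,0]],"grip":[0,0,0,0,0,0,0,0,0]}' 50 && python3 -m pendant '{"turn":[[0,0,0],[0,0,0],[0,0,0],[0,0,0],[0,0,0],[0,0,0],[0,0,0],[0,0,0]],"xyz":[[0,0,-0.01],[0,0,-0.02],[0,0,-0.02],[0,0,-0.025],[0,0,-0.025],[0,0,-0.025],[0,0,-0.015],[0,0,0]],"grip":[0,0,0,0,0,0,0,0]}' && python3 -c "
from h import *
plan((.538,-.071,.211),.111)"
```

```text
time: 13.15
position: [0.5341, 0.2872, 0.0719]
eef_rot: [0.0, 0.063, 0.998, 0.0]
wrist_force: [-0.5, 0.2, -0.3]
finger_gap: 0.0856
finger_force: 0.0
time: 14.05
position: [0.5338, 0.2877, 0.0716]
eef_rot: [0.0, 0.062, 0.998, -0.0]
wrist_force: [-0.0, -3.5, 6.2]
finger_gap: 0.0237
finger_force: 52.6
time: 14.85
position: [0.5346, 0.2884, 0.2138]
eef_rot: [0.002, 0.062, 0.998, 0.001]
wrist_force: [0.3, 0.6, -2.3]
finger_gap: 0.0237
finger_force: 51.7
t 14.85 pos [0.5346 0.2884 0.2138] turn [  0.1    0.2  -13.51] shift_now [-0.0481 -0.3561  0.0022] shift_after [ 0.0364 -0.3575  0.0028] gap 0.0237 F [ 0.3  0.6 -2.3] 51.7
```

```bash
python3 -m pendant '{"turn":[[0,0,-4.5],[0,0,-4.5],[0,0,-4.5],[0,0,0],[0,0,0],[0,0,0],[0,0,0],[0,0,0],[0,0,0],[0,0,0]],"xyz":[[0,0,0],[0,0,0],[0,0,0],[0.004,-0.02,0],[0.004,-0.04,0],[0.004,-0.04,0],[0.004,-0.04,0],[0.004,-0.04,0],[0.004,-0.04,0],[0.004,-0.04,0]],"grip":[0,0,0,0,0,0,0,0,0,0]}' && python3 -m pendant '{"turn":[[0,0,0],[0,0,0],[0,0,0],[0,0,0],[0,0,0],[0,0,0],[0,0,0]],"xyz":[[0.004,-0.04,0],[0.004,-0.035,0],[0,-0.02,0],[0,-0.0025,0],[0,0,0],[0,0,0],[0,0,0]],"grip":[0,0,0,0,0,0,0]}' && python3 -c "
from h import *
plan((.538,-.071,.106),.111)"
```

```text
time: 15.85
position: [0.5339, 0.0249, 0.2105]
eef_rot: [-0.001, -0.055, 0.998, 0.0]
wrist_force: [1.7, 0.7, -2.7]
finger_gap: 0.0236
finger_force: 51.5
time: 16.55
position: [0.5373, -0.0704, 0.2111]
eef_rot: [-0.0, -0.056, 0.998, 0.0]
wrist_force: [0.2, 0.3, -1.5]
finger_gap: 0.0235
finger_force: 51.7
t 16.55 pos [ 0.5373 -0.0704  0.2111] turn [ 0.02 -0.02  0.05] shift_now [-0.0007 -0.0007  0.1051] shift_after [-0.0007 -0.0006  0.1051] gap 0.0235 F [ 0.2  0.3 -1.5] 51.7
```

```bash
python3 -m pendant '{"turn":[[0,0,0],[0,0,0],[0,0,0],[0,0,0],[0,0,0],[0,0,0],[0,0,0],[0,0,0],[0,0,0]],"xyz":[[-0.001,-0.0005,0.02],[0,0,0.02],[0,0,0.02],[0,0,0.015],[0,0,0.01],[0,0,0.01],[0,0,0.005],[0,0,0],[0,0,0]],"grip":[0,0,0,0,0,0,0,0,0]}' && python3 -c "
from h import *
plan((.538,-.071,.081),.111);print(arm.read_state()['torque'])"
```

```text
time: 17.45
position: [0.5385, -0.0716, 0.1115]
eef_rot: [-0.0, -0.055, 0.998, 0.0]
wrist_force: [-0.7, 3.3, -3.1]
finger_gap: 0.0233
finger_force: 51.4
t 17.45 pos [ 0.5385 -0.0716  0.1115] turn [ 0.02 -0.   -0.01] shift_now [0.0004 0.0007 0.0305] shift_after [0.0004 0.0007 0.0305] gap 0.0233 F [-0.7  3.3 -3.1] 51.4
[0.63963186 0.20211767 0.10530966]
```

Light contact pushes towards +y, so I shift 2 mm that way and go on down.

```bash
python3 -m pendant '{"turn":[[0,0,0],[0,0,0],[0,0,0],[0,0,0],[0,0,0],[0,0,0],[0,0,0]],"xyz":[[0,0.002,0],[0,0,0],[0,0,0.005],[0,0,0.005],[0,0,0.005],[0,0,0],[0,0,0]],"grip":[0,0,0,0,0,0,0]}' && python3 -c "
from h import *
plan((.538,-.071,.081),.111);print(arm.read_state()['torque'])"
```

```text
time: 18.15
position: [0.5382, -0.0698, 0.096]
eef_rot: [-0.0, -0.055, 0.998, 0.0]
wrist_force: [0.3, -1.0, -2.8]
finger_gap: 0.0233
finger_force: 51.5
t 18.15 pos [ 0.5382 -0.0698  0.096 ] turn [ 0.01 -0.03 -0.02] shift_now [ 0.0003 -0.0011  0.015 ] shift_after [ 0.0003 -0.0011  0.015 ] gap 0.0233 F [ 0.3 -1.  -2.8] 51.5
[ 0.035769    0.03930057 -0.00966156]
```

```bash
python3 -m pendant '{"turn":[[0,0,0],[0,0,0],[0,0,0],[0,0,0],[0,0,0]],"xyz":[[0,0,0.005],[0,0,0.005],[0,0,0.003],[0,0,0.002],[0,0,0]],"grip":[0,0,0,0,0]}' && python3 -m pendant '{"turn":[[0,0,0],[0,0,0],[0,0,0]],"xyz":[[0,0,0.002],[0,0,0],[0,0,0]],"grip":[0,0,0]}'
```

```text
time: 18.65
position: [0.5384, -0.0706, 0.083]
eef_rot: [0.001, -0.056, 0.998, -0.001]
wrist_force: [-12.7, -6.0, 38.9]
finger_gap: 0.0234
finger_force: 57.1
time: 18.95
position: [0.5391, -0.0707, 0.0817]
eef_rot: [0.001, -0.055, 0.998, -0.001]
wrist_force: [-12.8, -4.6, 51.1]
finger_gap: 0.0237
finger_force: 58.7
```

Floor contact comes at the same height as for yellow. Release, retreat and look.

```bash
python3 -m pendant '{"turn":[[0,0,0],[0,0,0],[0,0,0],[0,0,0],[0,0,0],[0,0,0],[0,0,0]],"xyz":[[0,0,-0.003],[0,0,0],[0,0,0],[0,0,0],[0,0,0],[0,0,0],[0,0,0]],"grip":[0,0.6,0.6,0.6,0.6,0.6,0.6]}' && python3 -m pendant '{"turn":[[0,0,0],[0,0,0],[0,0,0],[0,0,0],[0,0,0],[0,0,0],[0,0,0],[0,0,0]],"xyz":[[0,0,-0.01],[0,0,-0.02],[0,0,-0.025],[0,0,-0.025],[0,0,-0.025],[0,0,-0.03],[0,0,-0.03],[0,0,0]],"grip":[0.6,0.6,0.6,0.6,0.6,0.6,0.6,0.6]}' && python3 -m pendant '{"turn":[[0,0,0],[0,0,0],[0,0,0],[0,0,0],[0,0,0],[0,0,0],[0,0,0],[0,0,0],[0,0,0],[0,0,0]],"xyz":[[0,0.03,0],[0,0.04,0],[0,0.04,0],[0,0.04,0],[0,0.04,0],[0,0.04,0],[0,0.04,0],[0,0.04,0],[0,0.02,0],[0,0,0]],"grip":[0.6,0.6,0.6,0.6,0.6,0.6,0.6,0.6,0.6,0.6]}' && python3 - <<'E'
from h import *
t=arm.read_camera("top")[:,:,::-1].copy();s=arm.read_camera("side")[:,:,::-1].copy()
cv2.imwrite("pics/top4.png",t);cv2.imwrite("pics/side4.png",s)
o=np.zeros((600,800,3),np.uint8);o[:,:400]=cv2.resize(t[135:255,340:420],(400,600),interpolation=3);o[:,400:]=cv2.resize(s[90:240,260:360],(400,600),interpolation=3);cv2.imwrite("pics/crop5.png",o)
Y=((22,120,60),(34,255,255));B=((100,110,30),(125,255,255))
mt=mask(t,(330,150,400,240),*B);print(mt.sum(),fit({"top":mt},.024,(.538,-.07,.11),.0725,("top",)))
mt=mask(t,(370,150,415,235),*Y);print(mt.sum(),fit({"top":mt},.01,(.549,-.171,.11),.0725,("top",)))
E
```

```text
time: 19.65
position: [0.5382, -0.0698, 0.0821]
eef_rot: [-0.0, -0.055, 0.998, 0.0]
wrist_force: [-0.3, -0.1, 0.8]
finger_gap: 0.0514
finger_force: 0.0
time: 20.45
position: [0.5399, -0.0702, 0.2518]
eef_rot: [0.003, -0.055, 0.998, -0.001]
wrist_force: [0.5, -0.1, -0.7]
finger_gap: 0.0514
finger_force: 0.0
time: 21.45
position: [0.5011, 0.2604, 0.2472]
eef_rot: [-0.0, -0.057, 0.998, 0.0]
wrist_force: [0.6, -0.6, 0.2]
finger_gap: 0.0513
finger_force: 0.0
542 (array([ 0.53798994, -0.06992727,  0.09125331]), np.float64(80.578125), [542])
571 (array([ 0.5494238 , -0.17301992,  0.11829058]), np.float64(54.859375), [571])
```

View pics/crop5.png

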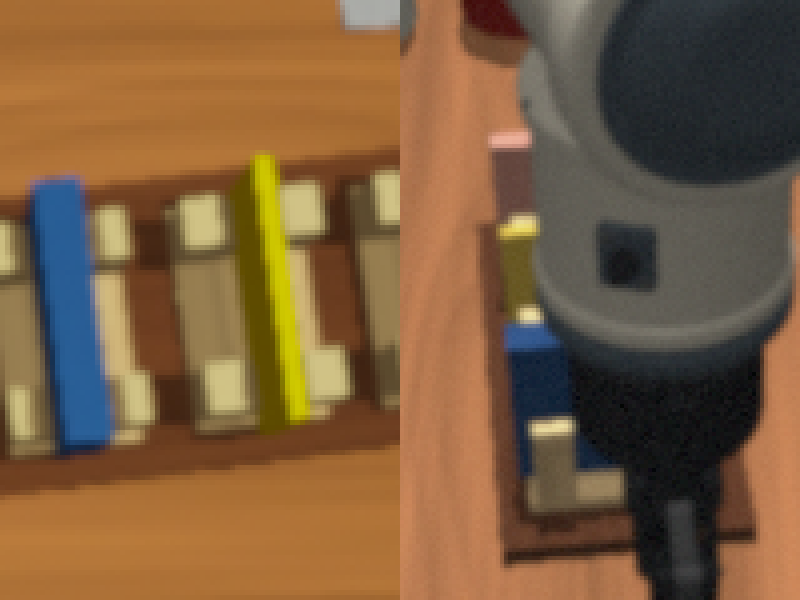

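Both boards stand upright between their posts, centred and parallel to the slots. In the side view blue's lower edge meets the floor. The arm is clear, so I'm handing in.

```bash
python3 -c "
from workcell import arm
print(arm.close_job())"
```

```text
the job is handed in; nothing more can be done
None
```

I put the yellow board in the narrow slot and the blue board in the wide slot, let both go and handed the job in at about 21.5 s; the final pictures show both upright and centred, but no verdict came back.

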